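# Clip the dustpan's snap hook onto the counter loop

### The job

Clip the small dustpan to the steel loop on the counter: press the sprung gate of its orange snap hook against the loop's leg nearest the robot until the leg is inside and the gate has sprung shut. Then tug the dustpan back with about 12 N, so that the closed gate bears on the leg, to prove that it holds, and leave it lying flat on the counter, still clipped. Never force the hook against the loop with more than 17 N, and do not shift the tiffin, the screwdriver or the hex key.

Things in the scene. Friction and masses are not known exactly. Their poses are not given: they have to be found in the camera images.
- dustpan: Small aluminium dustpan, orange snap hook fixed rigidly to its handle; about 0.17 kg, lying flat. Origin: on the underside, below the back of the hook's throat, midway between its arms; x points out of the hook's mouth (away from the pan), y to the gate's hinge side, z up. Handle 16 mm wide to x = -102 mm; pan 120 mm wide, up to 28 mm high, x -201 to -101 mm.
- grip (a point): Middle of the ribbed orange grip block, 40 mm behind the dustpan's origin and 22 mm above its underside; axes as the dustpan. Block: 36 mm long (x), 30 mm wide (y), 32 mm high from the underside. Pinch it across its width from above.
- mouth (a point): Middle of the hook's mouth, on the shut gate: 50.5 mm ahead of the dustpan's origin, 14 mm above its underside; axes as the dustpan. Throat 34 mm wide between two arms 10 mm wide, 8 to 20 mm above the underside, with round ends 8.5 mm ahead of this point. The gate is 9 mm thick, hinged at the +y arm, its free end at the -y arm; it swings inward only.
- gate (a joint): Angle of the steel gate: 0 = shut, grows as it is pushed in, to 1.6 rad; a spring shuts it. At mid-throat it takes 3 N to start, up to 9 N later. The leg passes it at about 1.35 rad, with the leg's axis 9 to 17 mm ahead of the dustpan's origin; it then snaps shut. At 6 mm the leg strikes the throat's rigid back. Pulled back, it meets the shut gate, rigid that way, at 40 mm.
- bracket: Dark plate 130 x 34 mm, 2 mm thick, fixed to the counter; a steel loop is bolted firmly in its slot: bar 12 mm thick, two upright legs 90 mm apart, level bar on top, 44 mm high. Origin on the counter where the leg nearest the robot nominally stands; x runs along the slot to the far leg, z up. The hook goes on along this +x, mouth leading, one arm each side of the loop.
- leg (a point): Nominal axis of the loop's near leg (the one to clip), 14 mm above the counter; axes as the bracket. The loop is bolted at a different place along the slot each time: the real leg stands up to 8.5 mm nearer or farther along the bracket's x than this point (never off to the side). This shift is not measured: feel for it.
- tiffin: Three-tier stainless tiffin stack with lid, 112 mm across, 173 mm high, origin under its centre. Bystander: leave alone.
- screwdriver: Crosshead screwdriver with yellow handle, 190 mm long, lying along its x. Bystander: leave alone.
- hexkey: Chrome L-shaped hex key, 90 mm by 30 mm, 8 mm thick, lying flat. Bystander: leave alone.
There are look-alikes about, which are no part of the job. Of the things shaped like the bracket, the steel one is meant.

How it is judged:
By the outcome, as a careful person would: the job done as asked, in the order asked, and still so for the second after the job is handed in, with the robot touching nothing.
It also fails if it takes over 69 s, if anything falls off the work surface, if the arm or the gripper's body presses on something with over 40 N, if the wrist force passes 120 N, or if a joint passes its speed limit or range.

### The arm

A 7-joint arm with a two-finger parallel gripper is mounted at the origin on the work surface. World frame = base frame: x ahead of the robot, y to its left, z up, the work surface at z = 0. Lengths are in m, angles in rad, forces in N, time in s.
With the tool pointing down it reaches from about 0.35 to 0.9 m from the base axis. Payload 8.1 kg.
Tool frame: the origin (TCP) lies midway between the tips of the shut fingers; the grasp point (between the pads) lies 19 mm behind it; x points along the fingers, z is the direction in which the jaws open and shut, and the axes are right-handed (so a half turn about x gives the same grasp; the last joint's range is limited). The gripper opens to 92 mm and grips with 3 to 60 N. Pads are 19 mm wide; open, the fingers measure 130 mm over their backs; the gripper's body (75 mm by 190 mm) begins 47 mm behind the grasp point.
Start: joints at [-1.334, 0.434, 0.025, 1.573, -0.012, 1.134, -0.075], TCP at [0.208, 0.589, 0.227] pointing down, gripper open.
Joint ranges: [-2.62, 2.62], [-0.44, 2.09], [-1.27, 1.32], [0.08, 2.57], [-1.32, 4.46], [0.12, 2], [-2.74, 2.74]. Speed limits (rad/s): [2.22, 2.22, 3.01, 3.01, 3.14, 3.14, 3.14].

### API

Orientations are given as a rotation vector (axis times angle).
In Python, from cell import arm, optics, finder gives the robot as it stands.
- The arm moves only by the tool send_rows, never from a script. Its argument "rows" is a list that holds one entry, the list of rows, each a list of 7 numbers: the shift along the tool's x, y, z in mm, then the turn, a rotation vector about the tool's x, y, z in degrees, then the opening in per cent of the stroke, from 0 (shut) to 100 (fully open). A call has exactly 8 rows; each row is the pose to reach, as a shift and turn from the pose commanded when the call began, along the tool's axes at that moment; what a row does not reach only later rows make up. A row lasts 1/10 s, in which the tool goes at most 50 mm and 8.59 degrees, less where a joint would pass 70% of its speed; a pose out of reach is approached as far as the arm can. A call with a gripper value outside its range is refused whole. The fingers move at their own pace and stop on an object; "grip_force" is the grip in N (left out, the last holds). Time passes only in rows, so rows that repeat a pose let the fingers close, or fill a call up. It gives the time, the measured TCP pose, the force and the opening at its end, in the units of the state.
- arm.observe(): the state, without advancing time (a new reading comes with each control period).
- optics.get_image(name): name is "side" or "top" or "wrist"; returns (picture, depth): 384x512x3 uint8, red, green, blue; 384x512 float32, m along the optical axis (not along the pixel's ray), 0 where there is no reading.
- optics.get_calibration(name): a dict with "camera_matrix" (3x3 intrinsics, pixels), "position" and "orientation" of the camera in the world; the wrist camera has in their place "T_tool_cam" (4x4, takes a point from camera to tool coordinates, whose origin is the TCP and whose axes are the tool frame's). Camera axes: x right, y up, looking along -z (the intrinsics and any distortion apply to the point x, -y, -z); pixel columns grow to the right and rows downward; lengths in m; the calibration is good to about 2 mm. A picture is of the moment at which its call begins: read the wrist's pose just before it. get_calibration takes no time and is no camera call.
- arm.sign_off(): hands the job in, once; it reports no verdict.
Trained networks look in the newest picture that a camera, given by its name, has taken for a name from the list of things; names that differ only in an ending like _2 or _b are one class to them, and where a whole thing is asked for, a point or a joint stands for the part that bears it (a point fixed in the world has none). Each returns a list of dicts, best first, with "confidence" (0 to 1); they miss things now and then, are a little off and sometimes report something else, mostly with a low value. They report only what shows in the picture. A call takes as long as a camera call. They do not tell look-alikes from the thing itself.
- finder.search_frame(camera, thing): "bbox" ([left, top, width, height] in pixels, round what is visible of it).
- finder.regions_of(camera, thing): "region" (384x512 bool, what is visible of it) and "bbox" ([left, top, width, height] in pixels, round what is visible of it).
- finder.place_of(camera, thing): "xy" ([column, row] in pixels: a listed point, or the origin of a listed thing).
The state is a dict: "clock": time; "joints": joint angles; "dq": joint speeds; "joint_efforts": joint torques, N m; "position": TCP position; "ee_rot": TCP orientation; "force": force on the tool from outside, world axes, zero at the start; "ft_torque": the same for the moment, N m; "width": opening from 0.0 (shut) to 1.0 (fully open).
Only numpy, scipy, OpenCV 4.12 (cv2) and the standard library are available. Lean on these libraries where they do the work, as an engineer would, in place of code of your own. Each camera call takes 0.05 s, during which the arm holds its last target.

## Working session

There is one attempt and no reset: what is moved stays moved. The work goes in short steps, Python scripts to look and compute and a tool call to move; the robot and the scene stay as the last step left them, time stands still between calls to the robot, and variables do not carry over. Pictures are saved under pics/ and viewed, and the job is handed in when it is done.

Besides the shell and the picture viewer there is one more tool, called after "Emit:" as name(argument=value, ...) on one line, values as JSON. send_rows: Moves the arm, as the interface text tells. Its arguments: {"type":"object","properties":{"rows":{"type":"array"},"grip_force":{"type":"number"}},"required":["rows"]}

```bash
mkdir -p pics; ls
python3 - <<'E'
from cell import arm, optics, finder
import cv2, numpy as np
print(arm.observe())
for n in ("side","top","wrist"):
    im,d=optics.get_image(n); cv2.imwrite(f"pics/a_{n}.png",im[:,:,::-1]); np.save(f"pics/a_{n}_d.npy",d)
    print(n,optics.get_calibration(n))
    for t in ("dustpan","grip","mouth","bracket","leg"):
        print(n,t,[(np.round(r["xy"],1),round(r["confidence"],2)) for r in finder.place_of(n,t)])
print(arm.observe()["clock"])
E
```

```text
pics
{'clock': 0.0, 'joints': array([-1.33356308,  0.4352218 ,  0.02498075,  1.57410934, -0.01157475,
        1.13397606, -0.07510491]), 'dq': array([-0.00021418, -0.00118501,  0.00019441, -0.00019184,  0.00130902,
       -0.00083442,  0.00042007]), 'joint_efforts': array([ 1.52048106e-03, -6.67865038e+01,  9.85623635e-01, -3.14449346e+01,
       -6.04663719e-02,  4.29621502e-02,  1.73947656e-04]), 'position': array([0.20822744, 0.58875161, 0.22594107]), 'ee_rot': array([-0.95629043,  1.35225394,  0.95457102]), 'force': array([ 0.36022687, -0.92923301, -0.2819749 ]), 'ft_torque': array([0.00135866, 0.02872556, 0.00888886]), 'width': 1.0020812017451062}
side {'camera_matrix': array([[420.92230238,   0.        , 250.47657173],
       [  0.        , 420.92230238, 183.07281479],
       [  0.        ,   0.        ,   1.        ]]), 'position': array([0.47222804, 0.88418402, 0.87184997]), 'orientation': array([ 0.03491708, -1.25439581, -2.8740932 ])}
side dustpan [(array([240.3, 206.8]), 0.82), (array([220.2, 312.3]), 0.63)]
side grip [(array([251.1, 199.5]), 0.71)]
side mouth [(array([219
[... 892 characters left out ...]
ray([239.3, 172.2]), 0.54)]
wrist {'camera_matrix': array([[277.26577821,   0.        , 259.85492838],
       [  0.        , 277.26577821, 186.28915621],
       [  0.        ,   0.        ,   1.        ]]), 'T_tool_cam': array([[-4.28544611e-04,  2.59353699e-01, -9.65782313e-01,
        -1.57831057e-01],
       [-3.51264567e-04,  9.65782303e-01,  2.59353852e-01,
         6.99772921e-02],
       [ 9.99999846e-01,  4.50389802e-04, -3.22779037e-04,
         1.38761007e-04],
       [ 0.00000000e+00,  0.00000000e+00,  0.00000000e+00,
         1.00000000e+00]])}
wrist dustpan []
wrist grip []
wrist mouth []
wrist bracket [(array([165.6, 294. ]), 0.58)]
wrist leg [(array([163.4, 299.8]), 0.46)]
0.9
```

View pics/a_side.png

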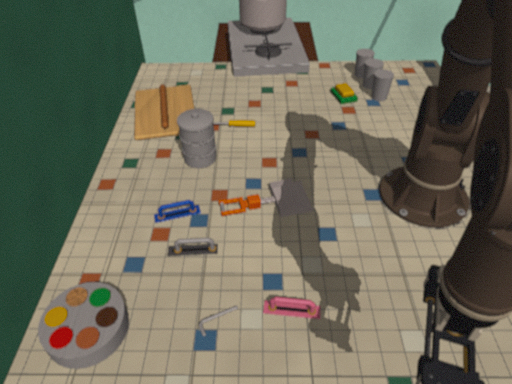

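View pics/a_top.png

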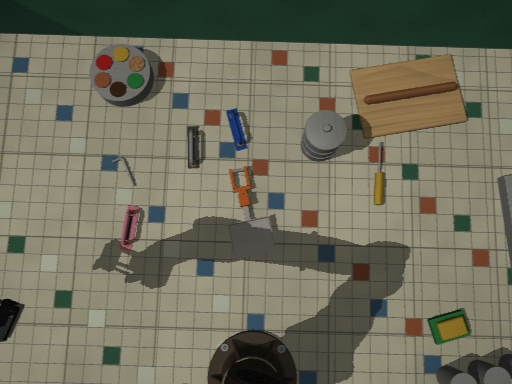

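Side view: the candidate loops are blue (177,211), steel on a dark plate (193,247) and pink (291,308). In the top view they are blue (237,130), steel (193,147) and pink (130,228). By the description I choose the steel one. The dustpan's orange hook is at (240,180) in the top view. Next I'll measure positions and take close crops.

```bash
cat > h.py <<'E'
import numpy as np, cv2
from scipy.spatial.transform import Rotation as R
def cam(optics,n,st=None):
    c=optics.get_calibration(n); K=np.array(c["camera_matrix"])
    if n=="wrist":
        T=np.eye(4);T[:3,:3]=R.from_rotvec(st["ee_rot"]).as_matrix();T[:3,3]=st["position"]
        T=T@c["T_tool_cam"]
    else:
        T=np.eye(4);T[:3,:3]=R.from_rotvec(c["orientation"]).as_matrix();T[:3,3]=c["position"]
    return K,T
def ray_z(K,T,uv,z):
    d=np.array([(uv[0]-K[0,2])/K[0,0],-(uv[1]-K[1,2])/K[1,1],-1.]); w=T[:3,:3]@d
    return T[:3,3]+w*(z-T[2,3])/w[2]
def pt(K,T,uv,dep):
    d=np.array([(uv[0]-K[0,2])/K[0,0],-(uv[1]-K[1,2])/K[1,1],-1.])*dep
    return T[:3,3]+T[:3,:3]@d
def proj(K,T,p):
    q=T[:3,:3].T@(np.asarray(p)-T[:3,3]); return np.array([K[0,2]+K[0,0]*q[0]/-q[2],K[1,2]-K[1,1]*q[1]/-q[2]])
def cloud(K,T,d):
    v,u=np.mgrid[:d.shape[0],:d.shape[1]]
    x=np.stack([(u-K[0,2])/K[0,0]*d,-(v-K[1,2])/K[1,1]*d,-d],-1)
    return x@T[:3,:3].T+T[:3,3]
E
python3 - <<'E'
from cell import arm, optics, finder
from h import *
for n,L in (("top",[("dustpan",(238.1,186.5),0),("grip",(241.7,199.5),.022),("mouth",(238.4,171),.014),("leg",(190,160),.014),("brk",(190.7,160.2),0)]),
            ("side",[("dustpan",(240.3,206.8),0),("grip",(251.1,199.5),.022),("mouth",(219.1,208.5),.014),("leg",(213.8,243.7),.014),("brk",(211,247),0)])):
    K,T=cam(optics,n)
    for t,uv,z in L: print(n,t,np.round(ray_z(K,T,uv,z),4))
    im=cv2.imread(f"pics/a_{n}.png"); 
    c=im[120:270,170:290] if n=="top" else im[180:270,140:320]
    cv2.imwrite(f"pics/b_{n}.png",cv2.resize(c,None,fx=4,fy=4,interpolation=cv2.INTER_CUBIC))
    for t in("dustpan","bracket"):
        for r in finder.regions_of(n,t): print(n,t,r["bbox"],r["confidence"])
    P=cloud(K,T,np.load(f"pics/a_{n}_d.npy")); 
    for t,x0,x1,y0,y1 in(("pan",.25,.5,-.1,.1),("brk",.4,.6,.12,.22)):
        m=(P[...,0]>x0)&(P[...,0]<x1)&(P[...,1]>y0)&(P[...,1]<y1)&(P[...,2]>.012)&(P[...,2]<.06)
        q=P[m]; 
        print(n,t,len(q), q.min(0) if len(q) else'',q.max(0) if len(q) else '')
E
```

```text
top dustpan [0.5337 0.0577 0.    ]
top grip [0.4921 0.0447 0.022 ]
top mouth [0.5778 0.0578 0.014 ]
top leg [0.6066 0.2023 0.014 ]
top brk [0.6092 0.2026 0.    ]
top dustpan [224.7, 164.6, 52.9, 93.7] 0.58
top bracket [118.7, 205.0, 19.7, 44.5] 0.86
top bracket [188.4, 124.9, 8.5, 42.8] 0.71
top pan 276 [ 0.33768762 -0.05574861  0.0120377 ] [0.49874759 0.08143186 0.0371282 ]
top brk 16 [0.59252771 0.18840429 0.01378015] [0.59870054 0.19824721 0.04024214]
side dustpan [0.5291 0.0441 0.    ]
side grip [0.4977 0.0366 0.022 ]
side mouth [0.5878 0.064  0.014 ]
side leg [0.5929 0.1904 0.014 ]
side brk [0.6014 0.1901 0.    ]
side dustpan [217.8, 180.8, 99.5, 35.4] 0.94
side bracket [170.1, 237.1, 48.9, 17.9] 0.96
side bracket [150.9, 200.5, 50.0, 23.2] 0.89
side bracket [264.3, 295.6, 56.0, 25.5] 0.66
side pan 408 [ 0.33496625 -0.05123979  0.01204403] [0.49790382 0.08680169 0.03537482]
side brk 29 [0.59174134 0.19297017 0.01214705] [0.59995613 0.20336101 0.03950495]
```

View pics/b_side.png

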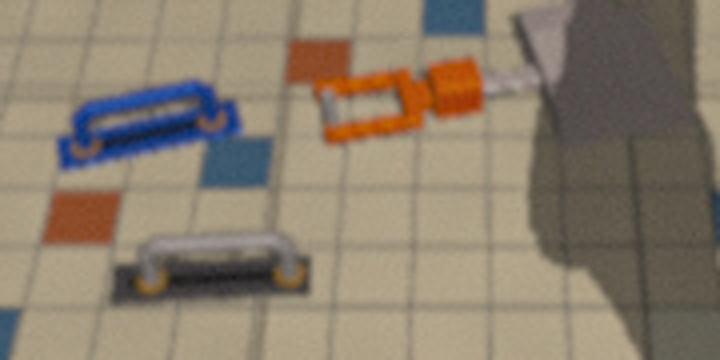

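View pics/b_top.png

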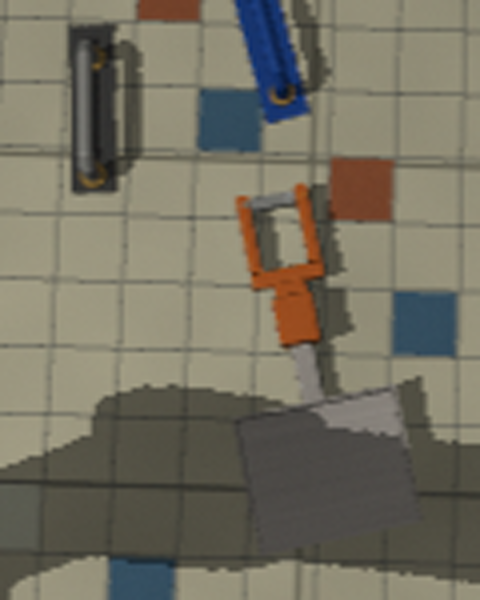

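The crop confirms the choice: a steel loop on a dark plate (beside the blue look-alike). I'll hover over the hook for a close wrist view.

```bash
cat >> h.py <<'E'
def tool_R(yaw):  # tool x down; tool z along world heading 'yaw'(rad); 
    x=np.array([0,0,-1.]);z=np.array([np.cos(yaw),np.sin(yaw),0]);y=np.cross(z,x)
    return np.stack([x,y,z],1)
def rowto(st,pos,Rt,Rcmd=None,pcmd=None):
    R0=R.from_rotvec(st["ee_rot"]).as_matrix() if Rcmd is None else Rcmd
    p0=st["position"] if pcmd is None else pcmd
    return np.round(R0.T@(np.asarray(pos)-p0)*1000,1),np.round(np.degrees(R.from_matrix(R0.T@Rt).as_rotvec()),2)
E
python3 - <<'E'
from cell import arm, optics
from h import *
st=arm.observe(); print(np.round(R.from_rotvec(st["ee_rot"]).as_matrix(),3))
for a in (102,-78): print(a,rowto(st,[.52,.10,.17],tool_R(np.radians(a))))
K,T=cam(optics,"top")
for uv in ((193,127.5),(193,166.5),(238.5,169.5),(252.5,237.5)): print(ray_z(K,T,uv,.0))
E
```

```text
[[ 0.    -0.943  0.333]
 [ 0.     0.333  0.943]
 [-1.     0.     0.   ]]
102 (array([  56.7, -456.9, -357.4]), array([-3.147e+01,  1.000e-02,  0.000e+00]))
-78 (array([  56.7, -456.9, -357.4]), array([ 1.4853e+02,  0.0000e+00, -1.0000e-02]))
[0.7107448 0.2010094 0.       ]
[0.59015341 0.19466191 0.        ]
[0.58517209 0.05835552 0.        ]
[0.38408124 0.01007849 0.        ]
```

Emit:
send_rows(rows=[[[0, -45, -35, -4, 0, 0, 100], [0, -90, -70, -8, 0, 0, 100], [0, -135, -105, -12, 0, 0, 100], [0, -180, -140, -16, 0, 0, 100], [0, -225, -175, -20, 0, 0, 100], [0, -260, -205, -22, 0, 0, 100], [0, -300, -235, -25, 0, 0, 100], [0, -340, -265, -28, 0, 0, 100]]])

```text
clock: 1.9
position: [0.4243, 0.2503, 0.2271]
ee_rot: [-1.319, 1.133, 1.319]
force: [0.4, 0.3, -0.1]
width: 0.999
```

Run:
```python
from cell import arm, optics
from h import *
st=arm.observe(); print(st["position"],np.round(st["joints"],3),np.round(R.from_rotvec(st["ee_rot"]).as_matrix(),3))
for a in (102,): print(a,rowto(st,[.48,.10,.17],tool_R(np.radians(a))))
```

```text
[0.42426887 0.25027531 0.22711013] [-0.709  0.217  0.082  1.893 -0.021  1.031  1.103] [[ 0.001 -0.989 -0.15 ]
 [ 0.001 -0.15   0.989]
 [-1.    -0.001  0.001]]
102 (array([  57. ,  -32.4, -157. ]), array([-3.35,  0.03,  0.04]))
```

Emit:
send_rows(rows=[[[10, -8, -35, -1, 0, 0, 100], [20, -15, -70, -2, 0, 0, 100], [35, -22, -105, -3, 0, 0, 100], [45, -28, -135, -3.3, 0, 0, 100], [57, -32, -157, -3.3, 0, 0, 100], [57, -32, -157, -3.3, 0, 0, 100], [57, -32, -157, -3.3, 0, 0, 100], [57, -32, -157, -3.3, 0, 0, 100]]])

```text
clock: 2.7
position: [0.4784, 0.1028, 0.1701]
ee_rot: [-1.36, 1.103, 1.36]
force: [0.4, -0.4, -0.1]
width: 0.999
```

Run:
```python
from cell import arm, optics, finder
from h import *
st=arm.observe(); print(st["position"],np.round(st["joints"],3),np.abs(st["dq"]).max())
im,d=optics.get_image("wrist"); cv2.imwrite("pics/c_w.png",im[:,:,::-1]); np.save("pics/c_d.npy",d)
np.savez("pics/c_st.npz",position=st["position"],ee_rot=st["ee_rot"])
K,T=cam(optics,"wrist",st)
for t,z in (("dustpan",0),("grip",.022),("mouth",.014),("leg",.014),("bracket",0)):
    for r in finder.place_of("wrist",t): print(t,np.round(r["xy"],1),round(r["confidence"],2),np.round(ray_z(K,T,r["xy"],z),4))
```

```text
[0.47841538 0.10278449 0.17014899] [-0.447  0.275  0.156  1.98  -0.055  0.89   1.517] 0.009331695889731872
grip [199.7 174.1] 0.82 [0.4906 0.0365 0.022 ]
mouth [209.2 244.5] 0.67 [0.5789 0.0602 0.014 ]
leg [310.2 282. ] 0.67 [0.6048 0.1965 0.014 ]
bracket [198.8 295.5] 0.86 [0.6652 0.0572 0.    ]
```

View pics/c_w.png

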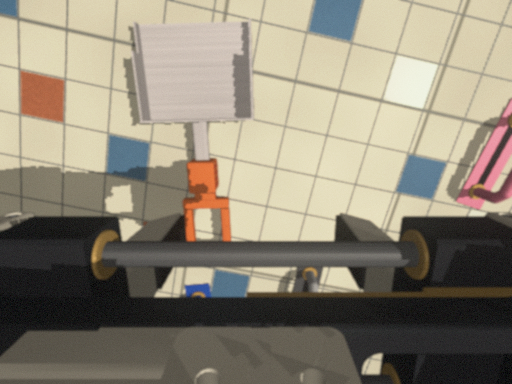

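The wrist view shows the pan (135–255, 20–125) and the orange block (203,180). The hook arms reach row 240 and the gate is hidden by the gripper. The steel leg's foot is at (310,272), partly hidden. I'll segment the orange and move back a little so the leg can be seen.

Run:
```python
from cell import arm, optics
from h import *
im=cv2.imread("pics/c_w.png"); cv2.imwrite("pics/c_crop.png",cv2.resize(im[110:250,130:270],None,fx=4,fy=4,interpolation=cv2.INTER_CUBIC))
st=dict(np.load("pics/c_st.npz")); K,T=cam(optics,"wrist",st)
hsv=cv2.cvtColor(im,cv2.COLOR_BGR2HSV)
m=((hsv[...,0]<14)&(hsv[...,1]>170)&(hsv[...,2]>110)).astype(np.uint8); m[:150]=0;m[:,:170]=0;m[:,250:]=0
for r in range(155,246,4):
    c=np.where(m[r])[0]; print(r,c.min() if len(c) else None,c.max() if len(c) else None,len(c))
st=arm.observe(); print(rowto(st,[.42,.10,.20],tool_R(np.radians(102))))
```

```text
155 None None 0
159 None None 0
163 189 213 25
167 188 214 27
171 189 215 27
175 189 215 27
179 189 216 28
183 190 216 27
187 190 215 25
191 191 214 22
195 196 214 19
199 187 227 39
203 184 227 44
207 184 227 28
211 185 227 14
215 185 227 14
219 186 228 14
223 186 228 14
227 185 228 15
231 186 228 14
235 186 229 15
239 186 229 16
243 None None 0
(array([-30.1,  57.5,   9.9]), array([-0.11,  0.01,  0.02]))
```

View pics/c_crop.png

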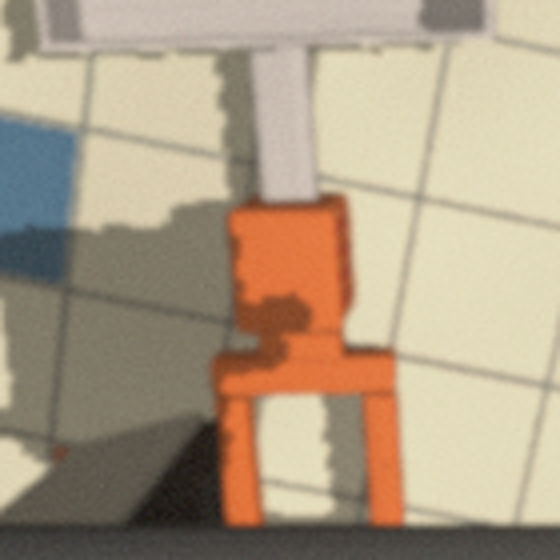

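Run:
```python
from cell import arm
from h import *
st=arm.observe(); print(rowto(st,[.60,.13,.20],tool_R(np.radians(102))))
```

```text
(array([ -30. , -124.8,    2.2]), array([-0.11,  0.01,  0.02]))
```

Emit:
send_rows(rows=[[[-10, -30, 0, 0, 0, 0, 100], [-20, -60, 0, 0, 0, 0, 100], [-30, -90, 0, 0, 0, 0, 100], [-30, -125, 0, 0, 0, 0, 100], [-30, -125, 0, 0, 0, 0, 100], [-30, -125, 0, 0, 0, 0, 100], [-30, -125, 0, 0, 0, 0, 100], [-30, -125, 0, 0, 0, 0, 100]]])

```text
clock: 3.8
position: [0.5999, 0.1271, 0.1998]
ee_rot: [-1.359, 1.105, 1.36]
force: [-0.3, -0.4, 0.0]
width: 0.998
```

Run:
```python
from cell import arm, optics, finder
from h import *
st=arm.observe(); print(st["position"],np.round(st["joints"],3),np.abs(st["dq"]).max())
im,d=optics.get_image("wrist"); cv2.imwrite("pics/d_w.png",im[:,:,::-1]); np.save("pics/d_d.npy",d)
np.savez("pics/d_st.npz",position=st["position"],ee_rot=st["ee_rot"])
K,T=cam(optics,"wrist",st)
for t,z in (("dustpan",0),("grip",.022),("mouth",.014),("leg",.014),("bracket",0)):
    for r in finder.place_of("wrist",t): print(t,np.round(r["xy"],1),round(r["confidence"],2),np.round(ray_z(K,T,r["xy"],z),4))
cv2.imwrite("pics/d_big.png",cv2.resize(im[:,:,::-1],(800,600),interpolation=cv2.INTER_CUBIC))
```

```text
[0.59987339 0.12706315 0.19982189] [-0.416  0.438  0.173  1.648 -0.084  1.063  1.559] 0.004728637038303358
dustpan [206.4 101. ] 0.84 [0.5323 0.0461 0.    ]
grip [201.9  60.4] 0.61 [0.4903 0.0385 0.022 ]
mouth [209.8 143.6] 0.82 [0.581  0.0606 0.014 ]
mouth [203.9  60.4] 0.34 [0.4889 0.039  0.014 ]
leg [309.8 185. ] 0.73 [0.607  0.1945 0.014 ]
leg [195.7 207.8] 0.55 [0.6675 0.0558 0.014 ]
bracket [197.  200.5] 0.95 [0.6623 0.0537 0.    ]
bracket [309.9 180.3] 0.55 [0.6038 0.1963 0.    ]
```

View pics/d_big.png

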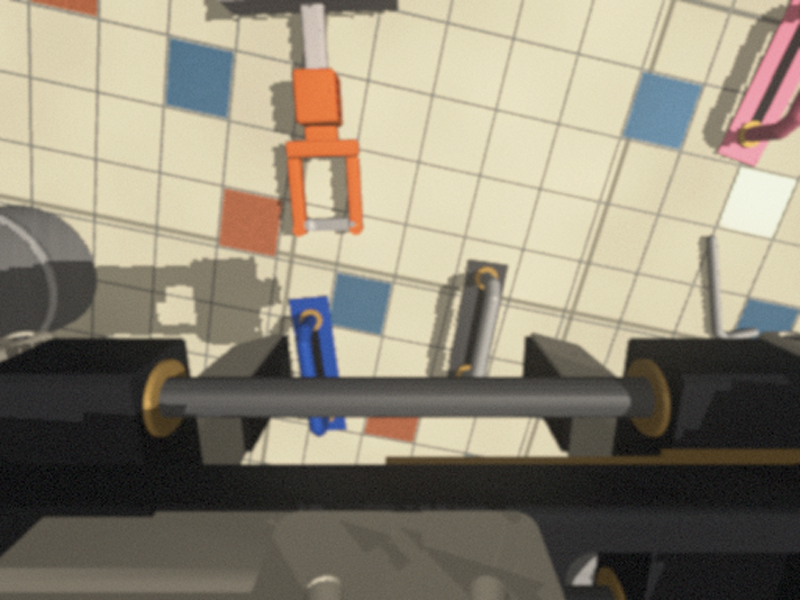

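The picture (800 px scale) shows the block at (317,97), the gate at (328,225), the steel leg's washer at (487,277) and the plate's near end at (487,262). I'll zoom in for exact edges.

Run:
```python
import cv2,numpy as np
im=cv2.imread("pics/d_w.png")
a=cv2.resize(im[35:160,165:265],None,fx=6,fy=4.7,interpolation=cv2.INTER_CUBIC)
a=cv2.resize(im[35:160,165:265],(480,600),interpolation=cv2.INTER_CUBIC) #4.8x
b=cv2.resize(im[155:245,265:345],(533,600),interpolation=cv2.INTER_CUBIC) #6.667
cv2.imwrite("pics/d_a.png",a);cv2.imwrite("pics/d_b.png",b)
```

```text
(no output)
```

View pics/d_a.png

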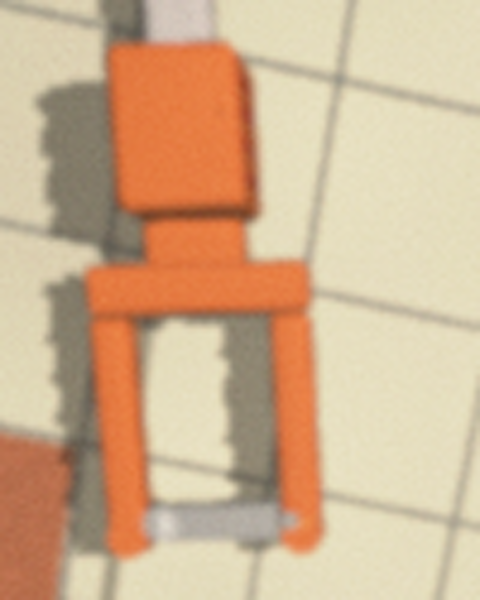

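View pics/d_b.png

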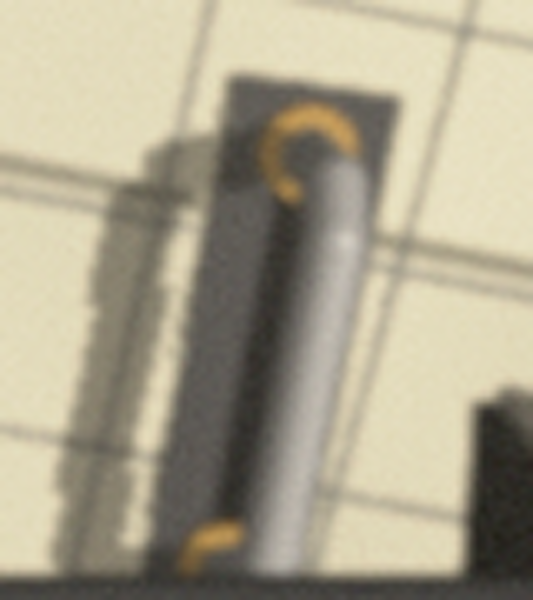

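Run:
```python
from cell import optics
from h import *
st=dict(np.load("pics/d_st.npz")); K,T=cam(optics,"wrist",st)
def A(u,v,z): return ray_z(K,T,((u)/4.8+165-.4,v/4.8+35-.4),z)
def B(u,v,z): return ray_z(K,T,(u/6.667+265-.4,v/6.667+155-.4),z)
c=[A(*q,.032) for q in((108,43),(240,43),(120,211),(246,211))]
print("block",np.round(c,4)); g=np.mean(c,0); print("grip",g)
for i,j in((0,1),(2,3),(0,2),(1,3)):
    v=c[j]-c[i]; print(np.linalg.norm(v),np.degrees(np.arctan2(v[1],v[0])))
t=[A(128,553,.014),A(303,551,.014)]; print("tips",t,np.linalg.norm(t[0]-t[1])); m=np.mean(t,0)
v=m-g; print("axis",np.degrees(np.arctan2(v[1],v[0])),np.linalg.norm(v[:2]),"exp 99")
v=t[0]-t[1];print("tips dir",np.degrees(np.arctan2(v[1],v[0])))
gt=A(215,520,.0185);print("gate",gt)
p=[B(232,78,.002),B(400,100,.002),B(155,540,.002)]
print("plate",np.round(p,4))
v=p[2]-p[0];print("yaw",np.degrees(np.arctan2(v[1],v[0])));v=p[1]-p[0];print(np.linalg.norm(v),np.degrees(np.arctan2(v[1],v[0]))-90)
print("nearmid",(p[0]+p[1])/2,"washer",B(311,153,.003))
print("far washer",B(225,570,.003))
print("bar top dir",B(345,240,.044),B(275,570,.044))
K,T=cam(optics,"top"); 
for uv in ((193,127.5),(193,166.5),(187,126.5),(199,126),(188.2,168),(199,167.2)): print(ray_z(K,T,uv,.0))
```

```text
block [[0.4784 0.0227 0.032 ]
 [0.4724 0.0515 0.032 ]
 [0.5126 0.0303 0.032 ]
 [0.5067 0.0586 0.032 ]]
grip [0.49250634 0.04077143 0.032     ]
0.029368788042477174 101.82844066248893
0.028894386165361663 101.81969745265253
0.03505523964721222 12.410379768991213
0.03505804054166529 11.635001630863762
tips [array([0.5932892 , 0.03936452, 0.014     ]), array([0.58354283, 0.08349256, 0.014     ])] 0.04519154855093489
axis 12.154736426708482 0.09810903481385931 exp 99
tips dir -77.54527871249837
gate [0.57968848 0.06069453 0.0185    ]
plate [[0.588  0.1778 0.002 ]
 [0.5855 0.2111 0.002 ]
 [0.6866 0.1856 0.002 ]]
yaw 4.566128506233481
0.0334087043791546 4.256887851334781
nearmid [0.58671862 0.19441383 0.002     ] washer [0.59919791 0.19643135 0.003     ]
far washer [0.68985842 0.20137456 0.003     ]
bar top dir [0.60542317 0.19660687 0.044     ] [0.66966169 0.20021151 0.044     ]
[0.7107448 0.2010094 0.       ]
[0.59015341 0.19466191 0.        ]
[0.71330816 0.21934338 0.        ]
[0.71602503 0.18308016 0.        ]
[0.58514369 0.20874212 0.        ]
[0.58856856 0.17663928 0.        ]
```

Run:
```python
from cell import arm
from h import *
st=arm.observe(); print(rowto(st,[.4925,.0408,.09],tool_R(np.radians(102.1))))
```

```text
(array([109.9, 123.5, -62.4]), array([-0.27,  0.01,  0.01]))
```

Emit:
send_rows(rows=[[[10, 40, -20, 0, 0, 0, 100], [30, 80, -40, 0, 0, 0, 100], [60, 123, -62, 0, 0, 0, 100], [90, 123.5, -62.4, 0, 0, 0, 100], [110, 123.5, -62.4, -0.2, 0, 0, 100], [110, 123.5, -62.4, -0.2, 0, 0, 100], [110, 123.5, -62.4, -0.2, 0, 0, 100], [110, 123.5, -62.4, -0.2, 0, 0, 100]]])

```text
clock: 4.9
position: [0.4939, 0.0411, 0.0909]
ee_rot: [-1.363, 1.101, 1.361]
force: [-0.5, -1.0, -0.5]
width: 1.006
```

Run:
```python
from cell import arm,optics
from h import *
st=arm.observe(); print(st["position"],np.round(st["force"],2)); print(rowto(st,[.4925,.0408,.005],tool_R(np.radians(102.1))))
im,d=optics.get_image("wrist"); cv2.imwrite("pics/e_w.png",im[:,:,::-1])
```

```text
[0.49385189 0.0411419  0.09088592] [-0.46 -0.97 -0.51]
(array([85.9,  1.6, -0.1]), array([-0.06,  0.  ,  0.12]))
```

View pics/e_w.png

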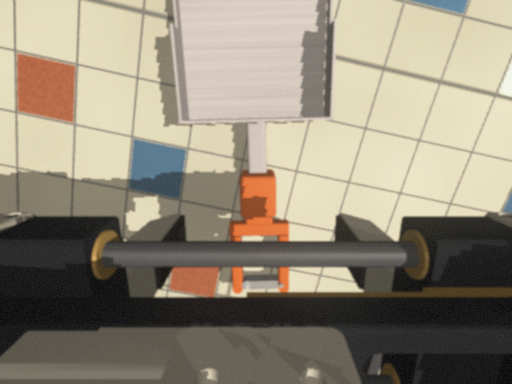

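The block is centred between the fingers (column 258 against 260), so I'll descend and grip.

Emit:
send_rows(rows=[[[30, 0.5, 0, 0, 0, 0, 100], [55, 1, 0, 0, 0, 0, 100], [75, 1.5, 0, 0, 0, 0, 100], [86, 1.5, 0, 0, 0, 0, 100], [86, 1.5, 0, 0, 0, 0, 100], [86, 1.5, 0, 0, 0, 0, 60], [86, 1.5, 0, 0, 0, 0, 45], [86, 1.5, 0, 0, 0, 0, 40]]], grip_force=10)

```text
clock: 5.75
position: [0.4919, 0.0406, 0.0046]
ee_rot: [-1.363, 1.101, 1.361]
force: [0.0, -0.1, 1.0]
width: 0.79
```

Emit:
send_rows(rows=[[[0, 0, 0, 0, 0, 0, 30], [0, 0, 0, 0, 0, 0, 20], [0, 0, 0, 0, 0, 0, 10], [0, 0, 0, 0, 0, 0, 0], [0, 0, 0, 0, 0, 0, 0], [0, 0, 0, 0, 0, 0, 0], [0, 0, 0, 0, 0, 0, 0], [0, 0, 0, 0, 0, 0, 0]]], grip_force=50)

```text
clock: 6.55
position: [0.4913, 0.0404, 0.0037]
ee_rot: [-1.362, 1.103, 1.362]
force: [-0.2, -1.3, -0.1]
width: 0.326
```

Run:
```python
from cell import arm,optics
from h import *
st=arm.observe(); print(st["position"],np.round(st["force"],2),np.round(st["ft_torque"],2),st["width"]*92,np.round(np.degrees(R.from_rotvec(st["ee_rot"]).as_euler('zyx')),2))
im,d=optics.get_image("wrist"); cv2.imwrite("pics/f_w.png",im[:,:,::-1])
# targets
psi=np.radians(4.2); u=np.array([np.cos(psi),np.sin(psi)]); leg=np.array([.5992,.1955])
g=leg-u*.125; print("pre-grip",g)
R0=R.from_rotvec(st["ee_rot"]).as_matrix(); print(np.round(R0,4))
print(rowto(st,[.455,.10,st["position"][2]],tool_R(np.radians(94.2))),rowto(st,[*g,st["position"][2]],tool_R(np.radians(94.2))))
```

```text
[0.49126781 0.04039618 0.00372589] [-0.24 -1.31 -0.12] [-0.09 -0.08  0.05] 29.990373727756175 [ 89.99 -12.02 -90.01]
pre-grip [0.47453569 0.18634523]
[[ 1.000e-04 -9.781e-01 -2.083e-01]
 [-1.000e-04 -2.083e-01  9.781e-01]
 [-1.000e+00 -1.000e-04 -1.000e-04]]
(array([-0. , 23.1, 65.9]), array([ 7.82, -0.  ,  0.01])) (array([ -0. , -14. , 146.2]), array([ 7.82, -0.  ,  0.01]))
```

View pics/f_w.png

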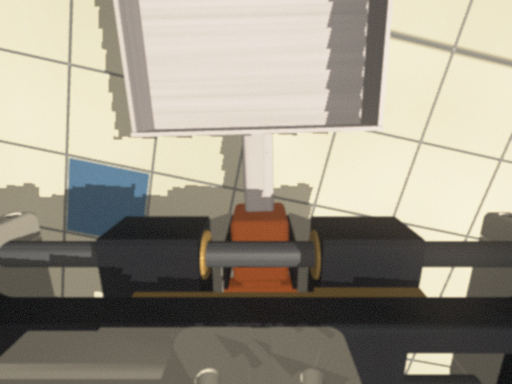

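Grip confirmed at 30 mm opening. I'll slide back and left, turning to the bracket's heading.

Emit:
send_rows(rows=[[[-0.5, 10, 5, 1, 0, 0, 0], [-1, 20, 20, 3, 0, 0, 0], [-1, 23, 45, 5, 0, 0, 0], [-1, 23, 70, 7, 0, 0, 0], [-1, 15, 95, 7.8, 0, 0, 0], [-1, 5, 120, 7.8, 0, 0, 0], [-1, -8, 140, 7.8, 0, 0, 0], [-1, -14, 146, 7.8, 0, 0, 0]]])

```text
clock: 7.4
position: [0.4737, 0.1894, 0.0046]
ee_rot: [-1.264, 1.171, 1.266]
force: [-1.3, 0.3, -2.4]
width: 0.326
```

Emit:
send_rows(rows=[[[0, 0, 0, 0, 0, 0, 0], [0, 0, 0, 0, 0, 0, 0], [0, 0, 0, 0, 0, 0, 0], [0, 0, 0, 0, 0, 0, 0], [0, 0, 0, 0, 0, 0, 0], [0, 0, 0, 0, 0, 0, 0], [0, 0, 0, 0, 0, 0, 0], [0, 0, 0, 0, 0, 0, 0]]])

```text
clock: 8.2
position: [0.4745, 0.1861, 0.0048]
ee_rot: [-1.263, 1.173, 1.263]
force: [0.2, -0.4, -2.0]
width: 0.326
```

Run:
```python
from cell import arm,optics
from h import *
st=arm.observe(); print(st["position"],np.round(st["force"],2),np.round(st["ft_torque"],2),st["width"]*92,np.round(R.from_rotvec(st["ee_rot"]).as_matrix(),4),st["joints"])
for n in ("wrist","top","side"):
    im,d=optics.get_image(n); cv2.imwrite(f"pics/g_{n}.png",im[:,:,::-1])
a=cv2.imread("pics/g_top.png")[110:230,150:270];b=cv2.imread("pics/g_side.png")[200:290,160:310]
cv2.imwrite("pics/g_ac.png",cv2.resize(a,(600,600),interpolation=cv2.INTER_CUBIC));cv2.imwrite("pics/g_bc.png",cv2.resize(b,(800,480),interpolation=cv2.INTER_CUBIC))
```

```text
[0.47451442 0.1861397  0.00476081] [ 0.2  -0.43 -1.97] [ 0.01 -0.03  0.01] 29.9951492124835 [[ 1.000e-04 -9.973e-01 -7.360e-02]
 [ 1.000e-04 -7.360e-02  9.973e-01]
 [-1.000e+00 -1.000e-04  1.000e-04]] [-0.61794132  0.56030214  0.18870399  2.07705835 -0.20172518  0.52094348
  1.36243055]
```

View pics/g_ac.png

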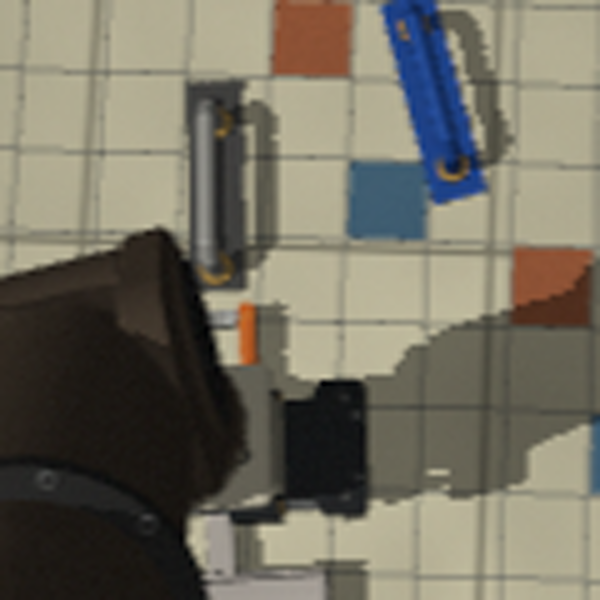

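View pics/g_bc.png

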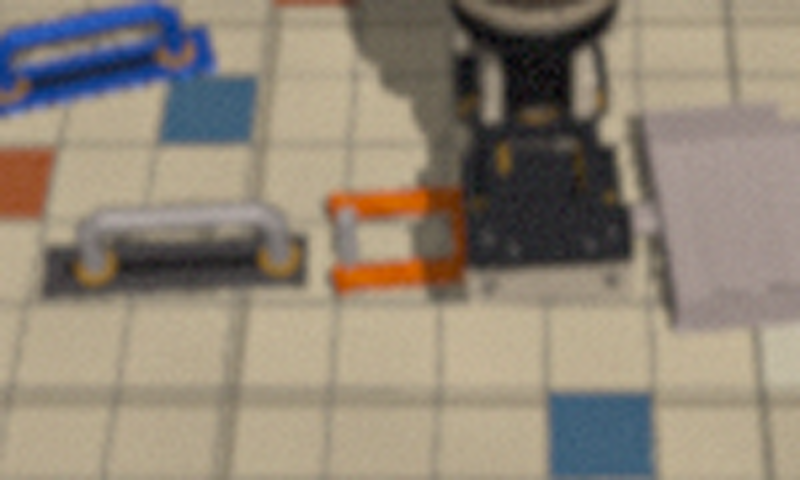

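View pics/g_wrist.png

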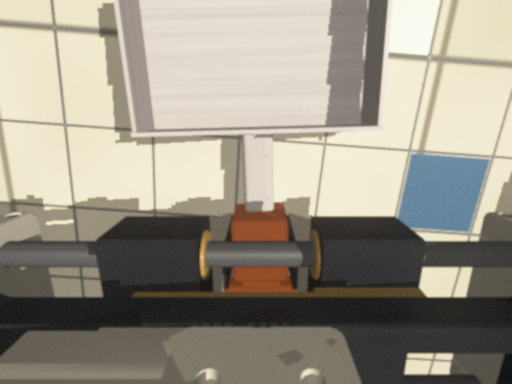

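The side view shows the loop's near washer at (280,258) and the hook's gate at (345,235), coaxial within slack, with the arms either side. I'll advance to just short of the leg and then feel for it.

Emit:
send_rows(rows=[[[0, -3, 0, 0, 0, 0, 0], [0, -6, 0, 0, 0, 0, 0], [0, -9, 0, 0, 0, 0, 0], [0, -12, 0, 0, 0, 0, 0], [0, -14, 0, 0, 0, 0, 0], [0, -15, 0, 0, 0, 0, 0], [0, -15, 0, 0, 0, 0, 0], [0, -15, 0, 0, 0, 0, 0]]])

```text
clock: 9.15
position: [0.4893, 0.1872, 0.0047]
ee_rot: [-1.263, 1.174, 1.263]
force: [0.6, 0.3, -2.0]
width: 0.325
```

Emit:
send_rows(rows=[[[0, -0.5, 0, 0, 0, 0, 0], [0, -1, 0, 0, 0, 0, 0], [0, -1.5, 0, 0, 0, 0, 0], [0, -2, 0, 0, 0, 0, 0], [0, -2.5, 0, 0, 0, 0, 0], [0, -3, 0, 0, 0, 0, 0], [0, -3, 0, 0, 0, 0, 0], [0, -3, 0, 0, 0, 0, 0]]])

```text
clock: 9.95
position: [0.4924, 0.1875, 0.0047]
ee_rot: [-1.263, 1.173, 1.263]
force: [-0.3, -0.5, -2.6]
width: 0.325
```

Emit:
send_rows(rows=[[[0, -0.5, 0, 0, 0, 0, 0], [0, -1, 0, 0, 0, 0, 0], [0, -1.5, 0, 0, 0, 0, 0], [0, -2, 0, 0, 0, 0, 0], [0, -2.5, 0, 0, 0, 0, 0], [0, -3, 0, 0, 0, 0, 0], [0, -3, 0, 0, 0, 0, 0], [0, -3, 0, 0, 0, 0, 0]]])

```text
clock: 10.75
position: [0.4954, 0.1877, 0.0047]
ee_rot: [-1.263, 1.173, 1.263]
force: [0.1, 0.3, -3.3]
width: 0.319
```

Emit:
send_rows(rows=[[[0, -0.5, 0, 0, 0, 0, 0], [0, -1, 0, 0, 0, 0, 0], [0, -1.5, 0, 0, 0, 0, 0], [0, -2, 0, 0, 0, 0, 0], [0, -2.5, 0, 0, 0, 0, 0], [0, -3, 0, 0, 0, 0, 0], [0, -3, 0, 0, 0, 0, 0], [0, -3, 0, 0, 0, 0, 0]]])

```text
clock: 11.55
position: [0.4978, 0.1879, 0.0046]
ee_rot: [-1.263, 1.174, 1.264]
force: [-2.2, 0.9, -1.7]
width: 0.325
```

Emit:
send_rows(rows=[[[0, -0.5, 0, 0, 0, 0, 0], [0, -1, 0, 0, 0, 0, 0], [0, -1.5, 0, 0, 0, 0, 0], [0, -2, 0, 0, 0, 0, 0], [0, -2.5, 0, 0, 0, 0, 0], [0, -3, 0, 0, 0, 0, 0], [0, -3, 0, 0, 0, 0, 0], [0, -3, 0, 0, 0, 0, 0]]])

```text
clock: 12.35
position: [0.5014, 0.1884, 0.0047]
ee_rot: [-1.263, 1.173, 1.264]
force: [-4.4, 1.9, -2.3]
width: 0.324
```

Run:
```python
from cell import arm,optics
from h import *
st=arm.observe(); print(st["position"],np.round(st["force"],2),np.round(st["ft_torque"],2))
im,d=optics.get_image("side"); cv2.imwrite("pics/i.png",cv2.resize(im[200:290,160:310,::-1],(800,480),interpolation=cv2.INTER_CUBIC))
```

```text
[0.50137017 0.18835463 0.00470453] [-4.42  1.95 -2.27] [0.5  0.8  0.22]
```

View pics/i.png

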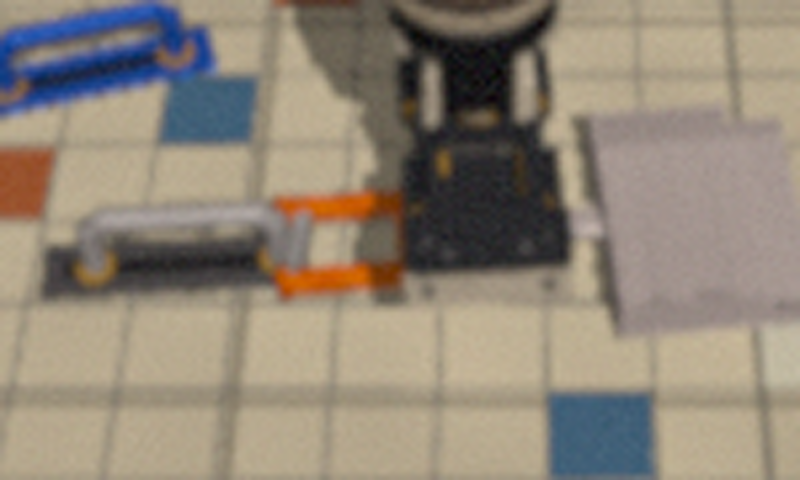

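The gate is being pushed in, at (295,240), with the leg between the arms. Contact came at TCP x≈0.497, as the washer position predicted. So the snap is expected at x≈0.541–0.549 and the throat's back at ≈0.552. Continuing.

Emit:
send_rows(rows=[[[0, -1.5, 0, 0, 0, 0, 0], [0, -3, 0, 0, 0, 0, 0], [0, -4.5, 0, 0, 0, 0, 0], [0, -6, 0, 0, 0, 0, 0], [0, -7.5, 0, 0, 0, 0, 0], [0, -9, 0, 0, 0, 0, 0], [0, -10.5, 0, 0, 0, 0, 0], [0, -12, 0, 0, 0, 0, 0]]])

```text
clock: 13.2
position: [0.5121, 0.1884, 0.0043]
ee_rot: [-1.263, 1.176, 1.265]
force: [-6.9, 0.4, -1.4]
width: 0.323
```

Emit:
send_rows(rows=[[[0, -1.5, 0, 0, 0, 0, 0], [0, -3, 0, 0, 0, 0, 0], [0, -4.5, 0, 0, 0, 0, 0], [0, -6, 0, 0, 0, 0, 0], [0, -7.5, 0, 0, 0, 0, 0], [0, -9, 0, 0, 0, 0, 0], [0, -10.5, 0, 0, 0, 0, 0], [0, -12, 0, 0, 0, 0, 0]]])

```text
clock: 14.0
position: [0.5244, 0.1902, 0.0044]
ee_rot: [-1.263, 1.174, 1.265]
force: [-5.5, 1.8, -3.1]
width: 0.324
```

Run:
```python
from cell import arm,optics
from h import *
st=arm.observe(); print(st["position"],np.round(st["force"],2),np.round(st["ft_torque"],2),np.round(R.from_rotvec(st["ee_rot"]).as_matrix(),4)[:,2])
im,d=optics.get_image("side"); cv2.imwrite("pics/j.png",cv2.resize(im[200:290,160:310,::-1],(800,480),interpolation=cv2.INTER_CUBIC))
im,d=optics.get_image("wrist"); cv2.imwrite("pics/jw.png",im[:,:,::-1])
```

```text
[0.52443737 0.19020882 0.00442111] [-5.52  1.85 -3.09] [0.57 1.14 0.22] [-7.430e-02  9.972e-01  1.000e-04]
```

View pics/j.png

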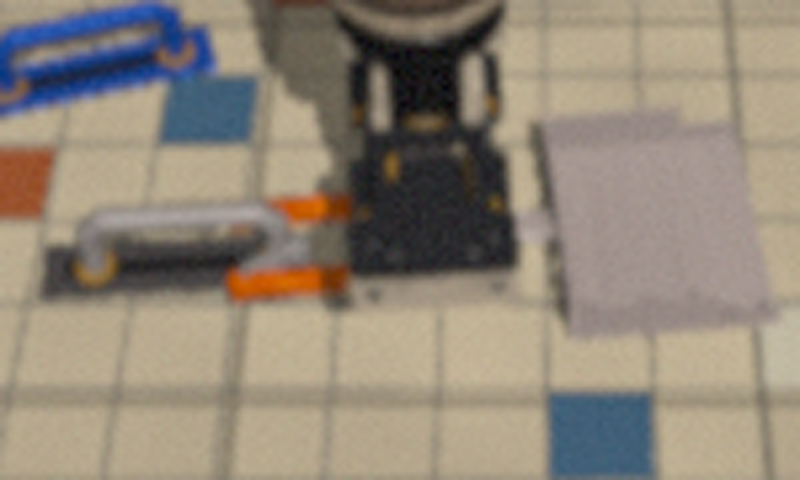

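View pics/jw.png

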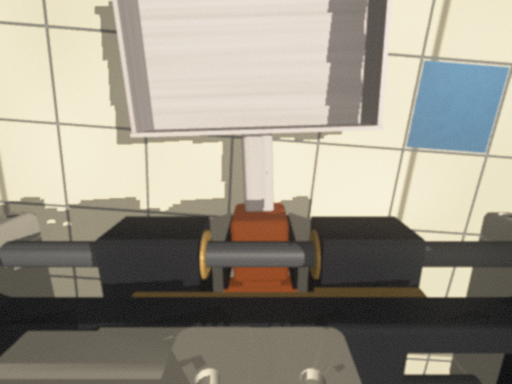

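The leg is mid-throat and the gate swung well in. The grip hasn't slipped: the wrist view of the block is unchanged.

Emit:
send_rows(rows=[[[0, -1.5, 0, 0, 0, 0, 0], [0, -3, 0, 0, 0, 0, 0], [0, -4.5, 0, 0, 0, 0, 0], [0, -6, 0, 0, 0, 0, 0], [0, -7.5, 0, 0, 0, 0, 0], [0, -9, 0, 0, 0, 0, 0], [0, -10, 0, 0, 0, 0, 0], [0, -11, 0, 0, 0, 0, 0]]])

```text
clock: 14.9
position: [0.5366, 0.1912, 0.0048]
ee_rot: [-1.264, 1.172, 1.263]
force: [-3.2, 3.8, -2.5]
width: 0.329
```

Emit:
send_rows(rows=[[[0, -0.5, 0, 0, 0, 0, 0], [0, -1, 0, 0, 0, 0, 0], [0, -1.5, 0, 0, 0, 0, 0], [0, -2, 0, 0, 0, 0, 0], [0, -2.5, 0, 0, 0, 0, 0], [0, -3, 0, 0, 0, 0, 0], [0, -3.5, 0, 0, 0, 0, 0], [0, -4, 0, 0, 0, 0, 0]]])

```text
clock: 15.7
position: [0.5406, 0.1911, 0.0048]
ee_rot: [-1.263, 1.173, 1.263]
force: [-1.0, 4.3, -2.6]
width: 0.331
```

Emit:
send_rows(rows=[[[0, -0.5, 0, 0, 0, 0, 0], [0, -1, 0, 0, 0, 0, 0], [0, -1.5, 0, 0, 0, 0, 0], [0, -2, 0, 0, 0, 0, 0], [0, -2.5, 0, 0, 0, 0, 0], [0, -3, 0, 0, 0, 0, 0], [0, -3, 0, 0, 0, 0, 0], [0, -3, 0, 0, 0, 0, 0]]])

```text
clock: 16.5
position: [0.5432, 0.1899, 0.0046]
ee_rot: [-1.263, 1.176, 1.262]
force: [0.4, -0.1, -2.6]
width: 0.327
```

Run:
```python
from cell import arm,optics
from h import *
st=arm.observe(); print(st["position"],np.round(st["force"],2),np.round(st["ft_torque"],2))
im,d=optics.get_image("side"); cv2.imwrite("pics/k.png",cv2.resize(im[215:275,190:270,::-1],(800,600),interpolation=cv2.INTER_CUBIC))
im,d=optics.get_image("top"); cv2.imwrite("pics/kt.png",cv2.resize(im[110:190,160:240,::-1],(600,600),interpolation=cv2.INTER_CUBIC))
```

```text
[0.54316657 0.18987229 0.00455403] [ 0.44 -0.14 -2.55] [ 0.03 -0.04  0.  ]
```

View pics/k.png

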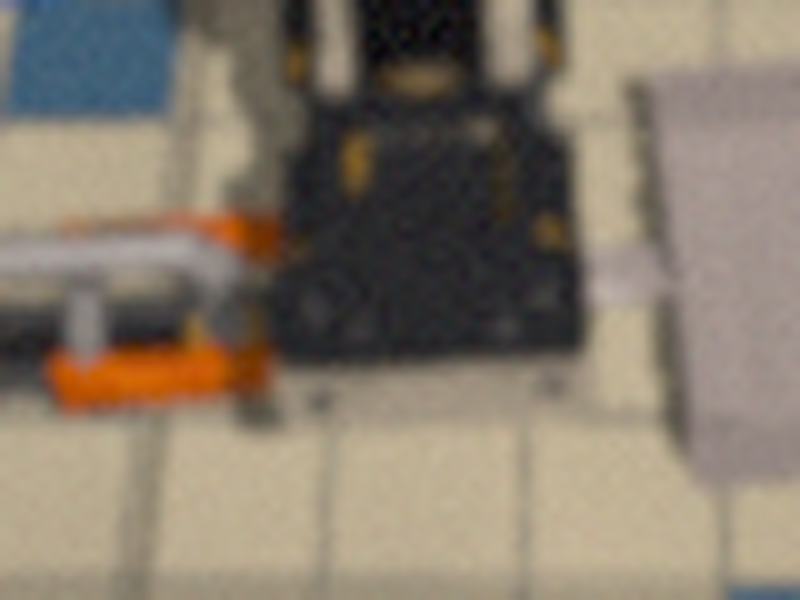

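View pics/kt.png

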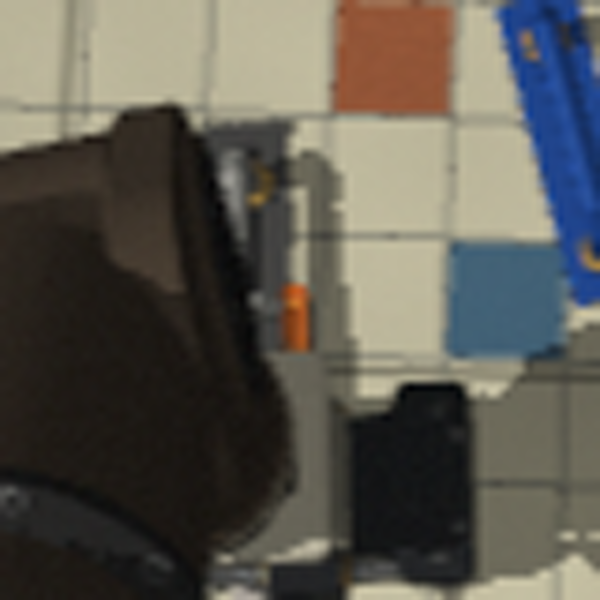

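The side view shows the gate shut, the steel bar at (85,320) spanning the arms ahead of the leg at (215,290), and the force has dropped to ≈0. Now the tug: go back until near the gate, then in fine steps.

Emit:
send_rows(rows=[[[0, 3, 0, 0, 0, 0, 0], [0, 6, 0, 0, 0, 0, 0], [0, 9, 0, 0, 0, 0, 0], [0, 12, 0, 0, 0, 0, 0], [0, 15, 0, 0, 0, 0, 0], [0, 18, 0, 0, 0, 0, 0], [0, 20, 0, 0, 0, 0, 0], [0, 21, 0, 0, 0, 0, 0]]], grip_force=60)

```text
clock: 17.4
position: [0.5221, 0.1897, 0.0047]
ee_rot: [-1.263, 1.173, 1.263]
force: [-1.0, 0.2, -2.4]
width: 0.325
```

Emit:
send_rows(rows=[[[0, 0.3, 0, 0, 0, 0, 0], [0, 0.6, 0, 0, 0, 0, 0], [0, 0.9, 0, 0, 0, 0, 0], [0, 1.2, 0, 0, 0, 0, 0], [0, 1.5, 0, 0, 0, 0, 0], [0, 1.8, 0, 0, 0, 0, 0], [0, 2, 0, 0, 0, 0, 0], [0, 2, 0, 0, 0, 0, 0]]])

```text
clock: 18.2
position: [0.5203, 0.1896, 0.0047]
ee_rot: [-1.263, 1.173, 1.263]
force: [0.5, -0.3, -1.7]
width: 0.323
```

Emit:
send_rows(rows=[[[0, 0.2, 0, 0, 0, 0, 0], [0, 0.4, 0, 0, 0, 0, 0], [0, 0.6, 0, 0, 0, 0, 0], [0, 0.8, 0, 0, 0, 0, 0], [0, 1, 0, 0, 0, 0, 0], [0, 1, 0, 0, 0, 0, 0], [0, 1, 0, 0, 0, 0, 0], [0, 1, 0, 0, 0, 0, 0]]])

```text
clock: 19.0
position: [0.5194, 0.1895, 0.0048]
ee_rot: [-1.263, 1.173, 1.263]
force: [-0.2, -0.0, -2.7]
width: 0.325
```

Emit:
send_rows(rows=[[[0, 0.2, 0, 0, 0, 0, 0], [0, 0.4, 0, 0, 0, 0, 0], [0, 0.6, 0, 0, 0, 0, 0], [0, 0.8, 0, 0, 0, 0, 0], [0, 1, 0, 0, 0, 0, 0], [0, 1, 0, 0, 0, 0, 0], [0, 1, 0, 0, 0, 0, 0], [0, 1, 0, 0, 0, 0, 0]]])

```text
clock: 19.8
position: [0.5186, 0.1894, 0.0048]
ee_rot: [-1.263, 1.173, 1.263]
force: [0.4, -0.0, -3.1]
width: 0.325
```

Emit:
send_rows(rows=[[[0, 0.2, 0, 0, 0, 0, 0], [0, 0.4, 0, 0, 0, 0, 0], [0, 0.6, 0, 0, 0, 0, 0], [0, 0.8, 0, 0, 0, 0, 0], [0, 1, 0, 0, 0, 0, 0], [0, 1, 0, 0, 0, 0, 0], [0, 1, 0, 0, 0, 0, 0], [0, 1, 0, 0, 0, 0, 0]]])

```text
clock: 20.6
position: [0.5184, 0.1895, 0.005]
ee_rot: [-1.264, 1.172, 1.262]
force: [6.2, 0.5, -5.4]
width: 0.324
```

The gate bears on the leg: 6 N at x=0.5184, and the leg doesn't give. Increasing gently.

Emit:
send_rows(rows=[[[0, 0.1, 0, 0, 0, 0, 0], [0, 0.2, 0, 0, 0, 0, 0], [0, 0.3, 0, 0, 0, 0, 0], [0, 0.4, 0, 0, 0, 0, 0], [0, 0.5, 0, 0, 0, 0, 0], [0, 0.5, 0, 0, 0, 0, 0], [0, 0.5, 0, 0, 0, 0, 0], [0, 0.5, 0, 0, 0, 0, 0]]])

```text
clock: 21.4
position: [0.5184, 0.1895, 0.005]
ee_rot: [-1.264, 1.171, 1.261]
force: [7.3, -0.5, -5.6]
width: 0.32
```

Emit:
send_rows(rows=[[[0, 0.1, 0, 0, 0, 0, 0], [0, 0.2, 0, 0, 0, 0, 0], [0, 0.3, 0, 0, 0, 0, 0], [0, 0.4, 0, 0, 0, 0, 0], [0, 0.5, 0, 0, 0, 0, 0], [0, 0.6, 0, 0, 0, 0, 0], [0, 0.6, 0, 0, 0, 0, 0], [0, 0.6, 0, 0, 0, 0, 0]]])

```text
clock: 22.2
position: [0.5184, 0.1895, 0.0051]
ee_rot: [-1.264, 1.17, 1.26]
force: [8.5, 1.1, -6.9]
width: 0.323
```

Emit:
send_rows(rows=[[[0.1, 0.2, 0, 0, 0, 0, 0], [0.2, 0.4, 0, 0, 0, 0, 0], [0.3, 0.6, 0, 0, 0, 0, 0], [0.4, 0.8, 0, 0, 0, 0, 0], [0.5, 1, 0, 0, 0, 0, 0], [0.5, 1, 0, 0, 0, 0, 0], [0.5, 1, 0, 0, 0, 0, 0], [0.5, 1, 0, 0, 0, 0, 0]]])

```text
clock: 23.0
position: [0.5183, 0.1896, 0.0049]
ee_rot: [-1.265, 1.169, 1.259]
force: [12.1, 0.5, -6.2]
width: 0.325
```

Run:
```python
from cell import arm,optics
from h import *
st=arm.observe(); print(st["position"],np.round(st["force"],2),np.round(st["ft_torque"],2),np.round(R.from_rotvec(st["ee_rot"]).as_matrix(),4))
im,d=optics.get_image("wrist"); cv2.imwrite("pics/lw.png",im[:,:,::-1])
```

```text
[0.51830085 0.18956976 0.00491542] [12.07  0.53 -6.22] [ 0.18 -2.04 -0.01] [[ 5.300e-03 -9.973e-01 -7.310e-02]
 [ 1.200e-03 -7.300e-02  9.973e-01]
 [-1.000e+00 -5.400e-03  8.000e-04]]
```

View pics/lw.png

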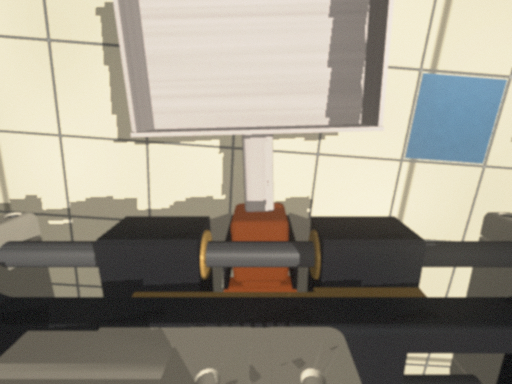

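12 N is held with no movement and no slip. I'll hold briefly, then ease off and set it down.

Emit:
send_rows(rows=[[[0, 0, 0, 0, 0, 0, 0], [0, 0, 0, 0, 0, 0, 0], [0, 0, 0, 0, 0, 0, 0], [0, 0, 0, 0, 0, 0, 0], [0, 0, 0, 0, 0, 0, 0], [0, 0, 0, 0, 0, 0, 0], [0, 0, 0, 0, 0, 0, 0], [0, 0, 0, 0, 0, 0, 0]]])

```text
clock: 23.85
position: [0.5183, 0.1896, 0.0049]
ee_rot: [-1.265, 1.169, 1.259]
force: [11.1, 0.8, -6.5]
width: 0.323
```

Emit:
send_rows(rows=[[[0, -1, 0, 0, 0, 0, 0], [0, -2, 0, 0, 0, 0, 0], [0, -3, 0, 0, 0, 0, 0], [0, -4, 0, 0, 0, 0, 0], [0, -6, 0, 0, 0, 0, 0], [0, -8, 0, 0, 0, 0, 0], [0, -10, 0, 0, 0, 0, 0], [0, -10, 0, 0, 0, 0, 0]]])

```text
clock: 24.65
position: [0.5253, 0.1899, 0.0042]
ee_rot: [-1.263, 1.174, 1.263]
force: [-0.8, -0.0, -2.8]
width: 0.325
```

Emit:
send_rows(rows=[[[0.1, 0, 0, 0, 0, 0, 0], [0.2, 0, 0, 0, 0, 0, 0], [0.3, 0, 0, 0, 0, 0, 0], [0.4, 0, 0, 0, 0, 0, 0], [0.5, 0, 0, 0, 0, 0, 0], [0.5, 0, 0, 0, 0, 0, 0], [0.5, 0, 0, 0, 0, 0, 0], [0.5, 0, 0, 0, 0, 0, 0]]])

```text
clock: 25.45
position: [0.5252, 0.19, 0.0038]
ee_rot: [-1.263, 1.173, 1.263]
force: [-1.7, -0.8, -1.3]
width: 0.324
```

Emit:
send_rows(rows=[[[0, 0, 0, 0, 0, 0, 33], [0, 0, 0, 0, 0, 0, 40], [0, 0, 0, 0, 0, 0, 50], [0, 0, 0, 0, 0, 0, 60], [0, 0, 0, 0, 0, 0, 70], [0, 0, 0, 0, 0, 0, 80], [0, 0, 0, 0, 0, 0, 80], [0, 0, 0, 0, 0, 0, 80]]])

```text
clock: 26.25
position: [0.5252, 0.1899, 0.0038]
ee_rot: [-1.263, 1.173, 1.263]
force: [-0.8, 0.0, 0.6]
width: 0.792
```

Emit:
send_rows(rows=[[[-10, 0, 0, 0, 0, 0, 80], [-25, 0, 0, 0, 0, 0, 80], [-45, 0, 0, 0, 0, 0, 80], [-75, 0, 0, 0, 0, 0, 80], [-110, 0, 0, 0, 0, 0, 80], [-150, -20, 0, 0, 0, 0, 80], [-190, -45, 0, 0, 0, 0, 80], [-210, -70, 0, 0, 0, 0, 80]]])

```text
clock: 27.05
position: [0.5969, 0.1954, 0.2189]
ee_rot: [-1.264, 1.168, 1.261]
force: [0.1, -0.1, 0.1]
width: 0.798
```

Emit:
send_rows(rows=[[[0, -10, 0, 0, 0, 0, 80], [0, -20, 0, 0, 0, 0, 80], [0, -30, 0, 0, 0, 0, 80], [0, -30, 0, 0, 0, 0, 80], [0, -30, 0, 0, 0, 0, 80], [0, -30, 0, 0, 0, 0, 80], [0, -30, 0, 0, 0, 0, 80], [0, -30, 0, 0, 0, 0, 80]]])

```text
clock: 27.85
position: [0.6246, 0.1974, 0.2138]
ee_rot: [-1.263, 1.173, 1.264]
force: [0.0, 0.5, -0.2]
width: 0.804
```

Run:
```python
from cell import arm,optics
from h import *
st=arm.observe(); print(st["clock"],st["position"],np.round(st["force"],2))
im,d=optics.get_image("wrist"); cv2.imwrite("pics/mw.png",cv2.resize(im[:,:,::-1],(800,600),interpolation=cv2.INTER_CUBIC))
im,d=optics.get_image("side"); cv2.imwrite("pics/ms.png",cv2.resize(im[120:350,130:330,::-1],(520,600),interpolation=cv2.INTER_CUBIC))
P=cloud(*cam(optics,"side"),d); 
q=P[(P[...,0]>.3)&(P[...,0]<.45)&(P[...,1]>.1)&(P[...,1]<.26)&(P[...,2]>.008)]; print(len(q),q.min(0),q.max(0))
```

```text
27.85 [0.62464836 0.19739229 0.2138051 ] [ 0.01  0.52 -0.16]
242 [0.35949899 0.11618713 0.00810408] [0.44984778 0.24614867 0.6267555 ]
```

View pics/mw.png

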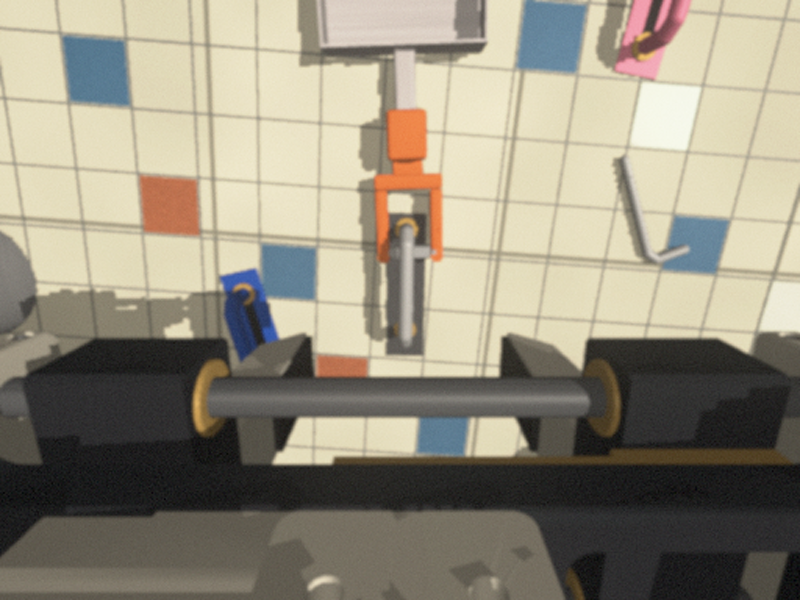

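View pics/ms.png

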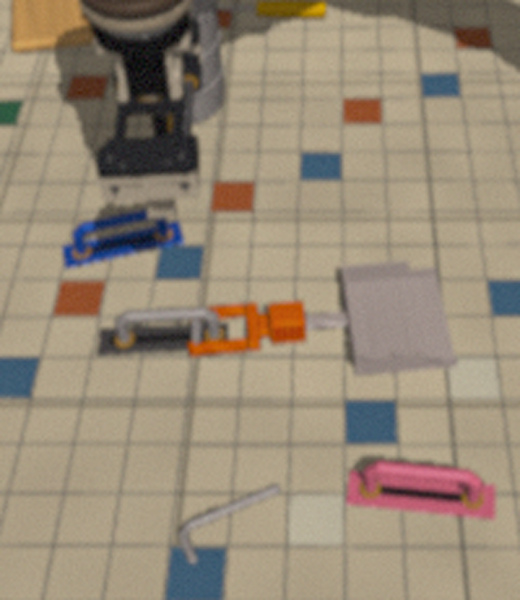

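The hook encloses the near leg at (407,232), with the gate shut across at (410,252) ahead of it. The pan lies flat, and the gripper is clear at z≈0.21. The hex key, tiffin and screwdriver were never approached. Handing in.

Run:
```python
from cell import arm
print(arm.sign_off())
```

```text
the job is handed in; nothing more can be done
None
```

The dustpan is clipped to the near leg of the steel loop and was handed in at about 28 s. The gate is shut behind the leg, and the pan lies flat with the gripper well clear.

- **Clipping:** The gate met the leg at TCP x ≈ 0.497, about 7.5 mm nearer the robot than the nominal position. The highest push reading was about 7 N. Near x ≈ 0.543 the force dropped to zero as the gate snapped shut.
- **Tug:** I pulled back until the gate bore on the leg at TCP x ≈ 0.518, where the geometry put the shut gate. The along-axis reading reached 12.1 N and was 11.1 N about 0.8 s later, with no slip or give. The total reading including the vertical part was about 13.6 N.
- **Last checks:** The final wrist and side pictures show the leg inside the hook, the gate shut and the pan lying flat. The hex key shows no sign of having moved. The tiffin and screwdriver were only partly in view, but the arm's moves never came near them.
- **Limits of the checks:** Forces were read only at the end of each move call, so brief peaks in between were not seen. My depth check of the pan's flatness was spoiled by stray readings up to 0.63 m, so flatness rests on the pictures and the set-down height.

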